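# Pack out the jig's gap from behind the tins

### The arm

A 6-joint arm with a two-finger parallel gripper is mounted at the origin on the work surface. World frame = base frame: x ahead of the robot, y to its left, z up, the work surface at z = 0. Lengths are in m, angles in degrees, forces in N, time in s.
With the tool pointing down it reaches from about 0.25 to 0.775 m from the base axis. Payload 4 kg.
Tool frame: the origin (TCP) lies between the finger pads; the fingertips stand 8 mm ahead of it and the grasp point (between the pads) lies 11 mm behind it (r.tcp_to_tips is the distance from the TCP to the fingertips, in m); z points along the fingers, y is the line along which they close (so a half turn about z gives the same grasp; the last joint's range is limited). The gripper opens to 85 mm and grips with 20 to 120 N. Pads are 22 mm wide; open, the fingers measure 114 mm over their backs; the gripper's body (76 mm by 85 mm) begins 54 mm behind the grasp point. The pads swing forward as they close: fully open they stand 13 mm farther back than shut.
Start: joints at [68.749, 4.996, 78.535, -0, 96.463, -5.907], TCP at [0.146, 0.53, 0.239] pointing down, gripper open.
Joint ranges: [-177.83, 177.83], [-43.37, 116.18], [15.69, 146.23], [-61.86, 241.86], [9.47, 152.12], [-147.06, 147.06]. Speed limits (degrees/s): [159.86, 159.86, 180, 180, 180, 180].

### API

Orientations are given as a 3x3 rotation matrix whose columns are the frame's x, y, z axes.
In Python, from bench import r gives the robot as it stands.
- The arm moves only by the shell command python3 -m inch 'ROWS' [FORCE]. ROWS is JSON, a list of rows, each a list of 7 numbers: the turn, a rotation vector about the world's x, y, z each as a share of 0.5 rad, from -1 to 1, then the shift along the world's x, y, z each as a share of 15 cm, from -1 to 1, then the gripper command: -1 is fully open, 1 is shut, values between are in proportion. A call has exactly 8 rows; each row is the pose to reach, as a shift and turn from the pose commanded when the call began; what a row does not reach only later rows make up. A row lasts 1/8 s, in which the tool goes at most 62.5 mm and 10.7 degrees, less where a joint would pass 70% of its speed; a pose out of reach is approached as far as the arm can. A call with a number of a shift or a turn outside -1 to 1 is refused whole. A call with a gripper value outside its range is refused whole. The fingers move at their own pace and stop on an object; FORCE is the grip in N (left out, the last holds). Time passes only in rows, so rows that repeat a pose let the fingers close, or fill a call up. It gives the time, the measured TCP pose, the force, the opening and the grip force at its end, in the units of the state.
- r.get_obs(): the state, without advancing time (a new reading comes with each control period).
- r.grab_frame(name): name is "scene" or "top" or "wrist"; returns a dict with "img" (384x512x3 uint8, red, green, blue), "depth" (384x512 float32, m along the optical axis (not along the pixel's ray), 0 where there is no reading), "intrinsics" (3x3 intrinsics, pixels), "R" (3x3) and "t" (3): a world point X has camera coordinates R X + t. Camera axes: x right, y down, z forward; pixel columns grow to the right and rows downward; lengths in m; the calibration is good to about 2 mm. A picture is of the moment at which its call begins.
- r.close_job(): hands the job in; it is judged then, once.
Trained networks look in the newest picture that a camera, given by its name, has taken for a name from the list of things; names that differ only in an ending like _2 or _b are one class to them, and where a whole thing is asked for, a point or a joint stands for the part that bears it (a point fixed in the world has none). Each returns a list of dicts, best first, with "score" (0 to 1); they miss things now and then, are a little off and sometimes report something else, mostly with a low value. They report only what shows in the picture. A call takes as long as a camera call. They do not tell look-alikes from the thing itself.
- r.silhouettes(camera, target): "pixels" (384x512 bool, what is visible of it) and "location" ([row, column] in pixels, amid what is visible of it).
The state is a dict: "time_s": time; "qpos": joint angles; "joint_velocities": joint speeds; "effort": joint torques, N m; "tool_pos": TCP position; "eef_rot": TCP orientation; "wrist_force": force on the tool from outside, world axes, zero at the start; "wrist_torque": the same for the moment, N m; "width": opening from 0.0 (shut) to 1.0 (fully open); "gripper_force": force on a finger pad.
Only numpy, scipy, OpenCV 4.12 (cv2) and the standard library are available. Lean on these libraries where they do the work, as an engineer would, in place of code of your own. Each camera call takes 0.05 s, during which the arm holds its last target. There are 200 camera calls.

### The job

The metal packers stand on the wooden rack behind two tins: first clear both tins into the green tray, then stand side by side in the jig's gap, fully down on its base, the two packers whose thicknesses together fill it snugly, without forcing them. Leave the spare packer where it stands, then put both tins back upright, each exactly where it stood at the start. Leave the bottle and the bowl alone.

Things in the scene. Friction and masses are not known exactly. Their poses are not given: they have to be found in the camera images.
- red_tin_knob (a point): Red tin with red lid, square wooden knob in the middle. 66 mm (x) by 76 mm (y), 40 mm high with lid; knob 18 x 18 mm, sides parallel to the tin's, rising 42 mm above the lid; 0.15 to 0.3 kg. This point: on the knob's axis, 22 mm above the lid, 62 mm above the tin's underside. Carried by its knob. Starts on one of the rack's two grey felt marks.
- blue_tin_knob (a point): Blue tin with blue lid, in all else the same as the red tin; it starts on the rack's other felt mark.
- thin_packer_mid (a point): Copper-coloured packer, a block standing on edge: 20 mm thick (its x), 42 mm wide (its y), 50 mm high (z), with a 12 mm thick rib down the middle of each end making it 54 mm wide over the ribs. This point is its centre, 25 mm above its underside. Gripped across its width, by the two ribs. About 0.25 kg.
- mid_packer_mid (a point): Dark steel packer, 26 mm thick (its x), else as the copper one: 42 mm wide (y), 54 mm over the ribs, 50 mm high (z), point at its centre. About 0.3 kg.
- thick_packer_mid (a point): White packer, 34 mm thick (its x), else as the copper one: 42 mm wide (y), 54 mm over the ribs, 50 mm high (z), point at its centre. About 0.3 kg.
- rack: Pale wooden board, fixed, 165 mm (x) by 200 mm (y), 10 mm thick; origin: centre of its underside. Tins stand at about x = -40, y = +45 and -45 mm of its frame, 14 mm apart, on flat felt marks 72 x 80 mm; the three packers stand in a row behind them at about x = +30, y = -44, 0 and +44 mm, in any order, their thickness along the rack's y.
- tray: Green tray, fixed, 130 mm (x) by 230 mm (y), rim 16 mm high and 4 mm thick, floor 4 mm above the bench; origin at the centre of its underside. It has room for both tins side by side along its y.
- gap (a point): Middle of the floor of the steel jig's gap, on its base plate (fixed; 150 x 100 mm, 10 mm thick). Gap: 50 mm wide along x, between a jaw (-x) and a steel workpiece with brass boss (+x), both 40 mm long (y), 24 mm high above the base, topped by guide plates leaning out 25 degrees, 14 mm more. Open at both y ends: a packer in it (thickness along x) sticks out 7 mm at each end and can be held there.
- bottle: Yellow bottle with a green cap, 56 mm across, 160 mm high, standing loose beyond the work; origin at the centre of its underside. To be left alone.
- bowl: Loose brass bowl, 110 mm across, 40 mm high; origin at the centre of its underside. To be left alone.
Mind the look-alikes: they are no part of the job. There is more than one size of the part that bears mid_packer_mid; the job needs the larger. Of the things shaped like the part that bears blue_tin_knob, the blue one is meant.

How it is judged (in metres and radians):
On the way, in this order (a step that is already met when the one before it is completed fails the run):
1. both tins stand released in the tray, all packers still on the rack (x of red_tin_knob in the frame of tray between -0.035 and 0.035 m and y of red_tin_knob in the frame of tray between -0.08 and 0.08 m and z of red_tin_knob in the frame of tray between 0.06 and 0.072 m and angle between each of red_tin_knob, blue_tin_knob, thick_packer_mid's own z axis and vertical below 0.1 rad and linear speed of each of red_tin, blue_tin below 0.02 m/s and angular speed of each of red_tin, blue_tin below 0.2 rad/s and contact force between the fingers and red_tin below 0.3 N and x of blue_tin_knob in the frame of tray between -0.035 and 0.035 m and y of blue_tin_knob in the frame of tray between -0.08 and 0.08 m and z of blue_tin_knob in the frame of tray between 0.06 and 0.072 m and contact force between the fingers and blue_tin below 0.3 N and distance of each of thin_packer_mid, mid_packer_mid, thick_packer_mid from where it was at the start of the episode below 0.014 m), for 0.2 s.
2. the 20 mm and 26 mm packers stand fully down in the jig's gap, released, with both tins still in the tray (x of thin_packer_mid in the frame of gap between -0.0165 and 0.0165 m and y of thin_packer_mid in the frame of gap between -0.012 and 0.012 m and z of thin_packer_mid in the frame of gap between 0.021 and 0.029 m and angle between each of thin_packer_mid, mid_packer_mid, red_tin_knob, blue_tin_knob, thick_packer_mid's own z axis and vertical below 0.1 rad and angle between the x axis of each of thin_packer_mid, mid_packer_mid and the x axis of gap, either way round below 0.15 rad and linear speed of each of thin_packer, mid_packer, red_tin, blue_tin below 0.02 m/s and angular speed of each of thin_packer, mid_packer, red_tin, blue_tin below 0.2 rad/s and contact force between the fingers and thin_packer below 0.3 N and x of mid_packer_mid in the frame of gap between -0.0165 and 0.0165 m and y of mid_packer_mid in the frame of gap between -0.012 and 0.012 m and z of mid_packer_mid in the frame of gap between 0.021 and 0.029 m and contact force between the fingers and mid_packer below 0.3 N and x of red_tin_knob in the frame of tray between -0.035 and 0.035 m and y of red_tin_knob in the frame of tray between -0.08 and 0.08 m and z of red_tin_knob in the frame of tray between 0.06 and 0.072 m and contact force between the fingers and red_tin below 0.3 N and x of blue_tin_knob in the frame of tray between -0.035 and 0.035 m and y of blue_tin_knob in the frame of tray between -0.08 and 0.08 m and z of blue_tin_knob in the frame of tray between 0.06 and 0.072 m and contact force between the fingers and blue_tin below 0.3 N and distance of thick_packer_mid from where it was at the start of the episode below 0.014 m), for 0.2 s.
At the end, for the whole second after the job is handed in: The 20 and 26 mm packers stand upright in the gap, down on its base (4 mm), within 12 mm of its middle lengthwise and 0.15 rad of square; both tins and the white packer stand upright within 14 mm of where each stood at the start. All released and at rest (x of thin_packer_mid in the frame of gap between -0.0165 and 0.0165 m and y of thin_packer_mid in the frame of gap between -0.012 and 0.012 m and z of thin_packer_mid in the frame of gap between 0.021 and 0.029 m and angle between each of thin_packer_mid, mid_packer_mid, red_tin_knob, blue_tin_knob, thick_packer_mid's own z axis and vertical below 0.1 rad and angle between the x axis of each of thin_packer_mid, mid_packer_mid and the x axis of gap, either way round below 0.15 rad and linear speed of each of thin_packer, mid_packer, red_tin, blue_tin, thick_packer below 0.02 m/s and angular speed of each of thin_packer, mid_packer, red_tin, blue_tin, thick_packer below 0.2 rad/s and contact force between the fingers and thin_packer below 0.3 N and x of mid_packer_mid in the frame of gap between -0.0165 and 0.0165 m and y of mid_packer_mid in the frame of gap between -0.012 and 0.012 m and z of mid_packer_mid in the frame of gap between 0.021 and 0.029 m and contact force between the fingers and mid_packer below 0.3 N and distance of each of red_tin_knob, blue_tin_knob, thick_packer_mid from where it was at the start of the episode below 0.014 m and contact force between the fingers and red_tin below 0.3 N and contact force between the fingers and blue_tin below 0.3 N and contact force between the fingers and thick_packer below 0.3 N); the robot touches nothing.
It fails at once if the bottle or the bowl was moved by more than 30 mm (distance of any of bottle, bowl from where it was at the start of the episode above 0.03 m).
It fails at once if a packer was forced against the jig with more than 80 N (contact force between any of thin_packer, mid_packer, thick_packer and jig above 80 N).
It also fails if it takes over 134 s, if anything falls off the work surface, if the arm or the gripper's body presses on something with over 40 N, if the wrist force passes 120 N, or if a joint passes its speed limit or range.

## Working session

There is one attempt and no reset: what is moved stays moved. The work goes in short steps, Python scripts to look and compute and a shell command to move; the robot and the scene stay as the last step left them, time stands still between calls to the robot, and variables do not carry over. Pictures are saved under pics/ and viewed, at most 14 in all, crops included, and the job is handed in when it is done.

```bash
mkdir -p pics; ls
cat > h.py <<'E'
import numpy as np, cv2
from bench import r
def snap(cam,fn=None):
    f=r.grab_frame(cam)
    if fn: cv2.imwrite('pics/'+fn,cv2.cvtColor(f['img'],cv2.COLOR_RGB2BGR))
    return f
def cloud(f):
    d=f['depth']; K=f['intrinsics']
    v,u=np.mgrid[:d.shape[0],:d.shape[1]]
    c=np.stack([(u-K[0,2])/K[0,0]*d,(v-K[1,2])/K[1,1]*d,d],-1)
    return (c-f['t'])@f['R']   # R^T (c-t)
def find(cam,name,P,D):
    out=[]
    for s in r.silhouettes(cam,name):
        m=s['pixels']&(D>0)
        if m.sum()<5: continue
        p=P[m]; z=p[:,2]; top=np.percentile(z,97)
        out.append((round(s['score'],2),[int(x) for x in s['location']],int(m.sum()),p.mean(0).round(3),np.percentile(p,2,0).round(3),np.percentile(p,98,0).round(3)))
    return out
E
python3 - <<'E'
from h import *
for c in ['top','scene']:
    f=snap(c,c+'0.png');P=cloud(f)
    print(c,(-f['R'].T@f['t']).round(3))
    for n in ['red_tin_knob','blue_tin_knob','thin_packer_mid','mid_packer_mid','thick_packer_mid','rack','tray','gap','bottle','bowl']:
        for o in find(c,n,P,f['depth']): print(n,*o)
print(r.get_obs())
E
```

```text
pics
top [0.409 0.008 1.049]
red_tin_knob 0.73 [213, 274] 771 [ 0.499 -0.054  0.05 ] [ 0.466 -0.093  0.01 ] [ 0.535 -0.016  0.092]
red_tin_knob 0.34 [222, 236] 738 [0.484 0.033 0.052] [ 0.451 -0.002  0.028] [0.518 0.068 0.092]
blue_tin_knob 0.66 [277, 249] 767 [0.346 0.002 0.042] [ 0.305 -0.036  0.015] [0.387 0.041 0.082]
thin_packer_mid 0.73 [195, 234] 165 [0.554 0.043 0.054] [0.53  0.033 0.009] [0.579 0.053 0.063]
mid_packer_mid 0.65 [151, 275] 94 [ 0.679 -0.068  0.031] [ 0.663 -0.076  0.005] [ 0.7   -0.06   0.038]
mid_packer_mid 0.57 [190, 250] 199 [ 0.562 -0.     0.056] [ 0.537 -0.014  0.012] [0.589 0.014 0.063]
thick_packer_mid 0.76 [191, 267] 253 [ 0.569 -0.042  0.056] [ 0.546 -0.06   0.022] [ 0.593 -0.026  0.063]
tray 0.95 [196, 350] 4091 [ 0.55  -0.282  0.005] [ 0.486 -0.394 -0.001] [ 0.613 -0.167  0.017]
gap 0.74 [203, 148] 2034 [0.548 0.276 0.015] [0.478 0.228 0.005] [0.623 0.326 0.047]
gap 0.28 [219, 238] 663 [0.484 0.033 0.053] [0.454 0.    0.046] [0.517 0.068 0.093]
bottle 0.61 [129, 334] 603 [ 0.726 -0.218  0.098] [ 0.71  -0.247  0.012] [ 0.754 -0.198  0.161]
bowl 0.71 
[... 1729 characters left out ...]
.64639235e+01, -5.90663436e+00]), 'joint_velocities': array([-0.01932515, -0.0807755 , -0.07338156,  0.07734897,  0.07234042,
       -0.10592969]), 'effort': array([ 1.78379792e-04, -3.51743138e+01, -3.13460326e+01, -1.17644131e-04,
        5.91621028e-04,  2.19339938e-06]), 'tool_pos': array([0.14554253, 0.5303963 , 0.23933335]), 'eef_rot': array([[-9.64355364e-01,  2.64610526e-01,  4.79555040e-05],
       [ 2.64610528e-01,  9.64355363e-01,  5.04139698e-05],
       [-3.29060803e-05,  6.13065134e-05, -9.99999998e-01]]), 'wrist_force': array([0.30414049, 0.19178285, 0.27202483]), 'wrist_torque': array([-0.00891023, -0.00975452, -0.01676715]), 'gripper_force': 0.0, 'width': 1.0000068597762828}
```

View pics/top0.png

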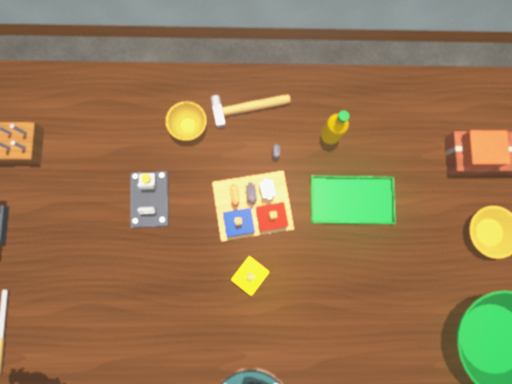

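View pics/scene0.png

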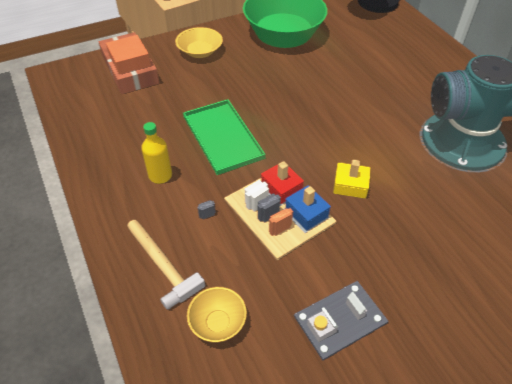

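```bash
cat > m.py <<'E'
from h import *
def rect(p,zlo,zhi,box):
    m=(p[...,2]>zlo)&(p[...,2]<zhi)&(p[...,0]>box[0])&(p[...,0]<box[1])&(p[...,1]>box[2])&(p[...,1]<box[3])
    q=p[m]
    if len(q)<6: return None
    (c,s,a)=cv2.minAreaRect((q[:,:2]*1000).astype(np.float32))
    return len(q),'c',np.round(c,1),'s',np.round(s,1),'a',round(a,1),'mean',(q[:,:2].mean(0)*1000).round(1),'z',round(float(np.median(q[:,2]))*1000,1)
E
python3 - <<'E'
from m import *
for c in ['top','scene']:
    P=cloud(snap(c))
    print(c)
    B={'redlid':(.036,.056+.004,(.44,.545,-.1,-.005)),'redknob':(.086,.1,(.44,.545,-.1,-.005)),'bluelid':(.036,.06,(.43,.53,-.005,.09)),'blueknob':(.086,.1,(.43,.53,-.005,.09)),
    'thin':(.055,.07,(.525,.6,.027,.07)),'mid':(.055,.07,(.525,.6,-.018,.022)),'thick':(.055,.07,(.53,.61,-.075,-.022)),
    'tray':(.013,.02,(.46,.63,-.41,-.15)),'jigbase':(.006,.013,(.45,.65,.2,.35)),'jigtop':(.04,.06,(.45,.65,.2,.35)),'rack':(.006,.014,(.43,.65,-.12,.12))}
    for k,v in B.items(): print(k,*(rect(P,*v) or ['-']))
E
```

```text
top
redlid 677 c [503.5 -51.5] s [85.5 90.6] a 1.9 mean [500.2 -54.3] z 49.6
redknob 50 c [500.7 -55.3] s [17.7 17.2] a 12.7 mean [500.5 -55.5] z 91.2
bluelid 671 c [485.   32.9] s [66.  75.7] a 10.1 mean [484.6  33.3] z 49.6
blueknob 47 c [484.9  33.3] s [15.5 15.2] a 0.3 mean [484.9  33.1] z 91.0
thin 139 c [557.9  44.4] s [53.6 19.5] a 6.2 mean [557.5  44.2] z 59.5
mid 177 c [5.63e+02 2.00e-01] s [53.6 25.6] a 8.2 mean [5.631e+02 2.000e-01] z 59.7
thick 222 c [571.6 -42.7] s [53.1 33.8] a 13.1 mean [571.4 -42.6] z 59.5
tray 347 c [ 550.2 -281. ] s [229.5 130. ] a 89.4 mean [ 551.5 -286.5] z 15.5
jigbase 1463 c [538.4 277. ] s [174.2  99.4] a 2.6 mean [543.5 275.7] z 9.8
jigtop 159 c [564.6 278.7] s [98.1 39.7] a 2.9 mean [574.4 278.7] z 45.6
rack 2151 c [546.4  -2.3] s [191.  200.1] a 9.6 mean [547.2   2.5] z 9.6
scene
redlid 752 c [502.7 -50.3] s [84.5 90.3] a 0.1 mean [505.2 -44.9] z 48.9
redknob 60 c [500.2 -54.3] s [17.8 21. ] a 12.1 mean [500.7 -53. ] z 90.6
bluelid 826 c [490.4  35.5] s [80.3 77.4] a 10.5 mean [489.5  42.2] z 49.0
blueknob 65 c [485.2  35.1] s [17.  18.7] a 6.6 mean [485.3  35.8] z 90.5
thin 200 c [556.7  46.2] s [54.2 22.3] a 7.6 mean [557.6  46.2] z 59.4
mid 233 c [563.2   1.2] s [53.2 28.4] a 10.5 mean [563.    2.4] z 59.0
thick 267 c [570.9 -42.1] s [55.7 36.2] a 10.2 mean [571.  -40.8] z 59.1
tray 335 c [ 549.5 -279.6] s [234.4 131.2] a 89.3 mean [ 549.5 -267.7] z 15.1
jigbase 2828 c [549.8 278.9] s [151.4 101.4] a 2.6 mean [548.6 283. ] z 9.5
jigtop 306 c [563.2 280.1] s [99.2 40.1] a 3.1 mean [568.8 280.6] z 45.9
rack 2050 c [533.5  -2.8] s [164.5 201.5] a 9.4 mean [564.2  33.4] z 9.4
```

The top view shows the rack centrally, yawed about 10°. The blue tin is at px (238,222) and the red tin at (272,217). The copper, dark and white packers run left to right at row 190. The tray is at (352,199) and the jig at (149,199). The loose yellow tin at (250,276) and the small dark packer at (276,151) are decoys. I'm moving over the red knob first.

```bash
python3 -m inch '[[0,0,0.22,0.15,-0.24,0,-1],[0,0,0.44,0.3,-0.48,0,-1],[0,0,0.66,0.45,-0.72,0,-1],[0,0,0.887,0.59,-0.975,0,-1],[0,0,0.887,0.59,-0.975,0,-1],[0,0,0.887,0.59,-0.975,0,-1],[0,0,0.887,0.59,-0.975,0,-1],[0,0,0.887,0.59,-0.975,0,-1]]' 50
python3 -m inch '[[0,0,0,0.15,-0.24,0,-1],[0,0,0,0.3,-0.48,0,-1],[0,0,0,0.45,-0.72,0,-1],[0,0,0,0.59,-0.975,0,-1],[0,0,0,0.59,-0.975,0,-1],[0,0,0,0.59,-0.975,0,-1],[0,0,0,0.59,-0.975,0,-1],[0,0,0,0.59,-0.975,0,-1]]'
python3 -m inch '[[0,0,0,0.15,-0.24,0,-1],[0,0,0,0.3,-0.48,0,-1],[0,0,0,0.45,-0.72,0,-1],[0,0,0,0.59,-0.975,0,-1],[0,0,0,0.59,-0.975,0,-1],[0,0,0,0.59,-0.975,0,-1],[0,0,0,0.59,-0.975,0,-1],[0,0,0,0.59,-0.975,0,-1]]'
python3 -m inch '[[0,0,0,0.15,-0.24,0,-1],[0,0,0,0.3,-0.48,0,-1],[0,0,0,0.45,-0.72,0,-1],[0,0,0,0.59,-0.975,0,-1],[0,0,0,0.59,-0.975,0,-1],[0,0,0,0.59,-0.975,0,-1],[0,0,0,0.59,-0.975,0,-1],[0,0,0,0.59,-0.975,0,-1]]'
python3 - <<'E'
from m import *
f=snap('wrist','w1.png');P=cloud(f)
print('red',*(rect(P,.086,.1,(.44,.545,-.1,-.005)) or '-'))
print('blue',*(rect(P,.086,.1,(.43,.53,-.005,.09)) or '-'))
o=r.get_obs();print(o['tool_pos'],np.degrees(np.arctan2(o['eef_rot'][1,1],o['eef_rot'][0,1])),o['qpos'])
E
```

```text
time_s: 2.2
tool_pos: [0.2336, 0.3849, 0.2392]
eef_rot: [[-0.984, -0.176, -0.0], [-0.176, 0.984, -0.0], [0.0, -0.0, -1.0]]
wrist_force: [-0.2, -0.0, 0.0]
width: 1.0
gripper_force: 0.0
time_s: 3.2
tool_pos: [0.3221, 0.2387, 0.2393]
eef_rot: [[-0.984, -0.177, -0.0], [-0.177, 0.984, 0.0], [0.0, 0.0, -1.0]]
wrist_force: [0.3, -0.7, 0.5]
width: 1.0
gripper_force: 0.0
time_s: 4.2
tool_pos: [0.4107, 0.0926, 0.2395]
eef_rot: [[-0.984, -0.177, 0.0], [-0.177, 0.984, 0.0], [-0.0, 0.0, -1.0]]
wrist_force: [-0.0, -0.2, -0.3]
width: 1.003
gripper_force: 0.0
time_s: 5.2
tool_pos: [0.4993, -0.0536, 0.2397]
eef_rot: [[-0.984, -0.176, 0.001], [-0.176, 0.984, 0.0], [-0.001, -0.0, -1.0]]
wrist_force: [-0.3, 0.3, -0.0]
width: 1.002
gripper_force: 0.0
red 256 c [500.3 -57. ] s [16.8 16.3] a 10.2 mean [500. -57.] z 91.5
blue 275 c [484.4  31.6] s [17.1 18.6] a 10.3 mean [484.2  30.6] z 91.6
[ 0.49933121 -0.05380196  0.23962665] 100.1414337197335 [-1.26269924e+01 -1.14751806e+00  8.48290924e+01  9.93370182e-03
  9.62892895e+01 -1.12767336e+02]
```

View pics/w1.png

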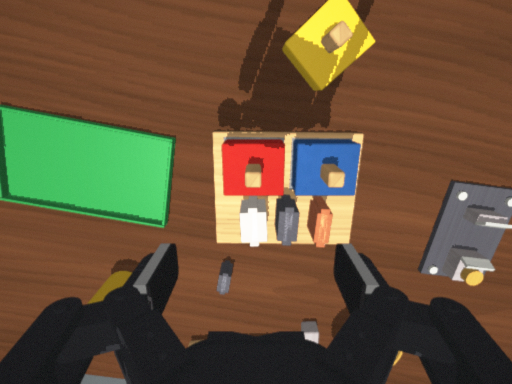

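The wrist view has the red knob at px (254,176) and the blue at (332,176), and agrees with the other cameras to within 2 mm. I'm descending, gripping and lifting.

```bash
python3 -m inch '[[0,0,0,0.007,-0.015,-0.25,-1],[0,0,0,0.007,-0.015,-0.5,-1],[0,0,0,0.007,-0.015,-0.75,-1],[0,0,0,0.007,-0.015,-1,-1],[0,0,0,0.007,-0.015,-1,-1],[0,0,0,0.007,-0.015,-1,-1],[0,0,0,0.007,-0.015,-1,-1],[0,0,0,0.007,-0.015,-1,-1]]' 50
python3 -m inch '[[0,0,0,0,0,-0.08,-1],[0,0,0,0,0,-0.16,-1],[0,0,0,0,0,-0.16,-0.5],[0,0,0,0,0,-0.16,0],[0,0,0,0,0,-0.16,0.5],[0,0,0,0,0,-0.16,1],[0,0,0,0,0,-0.16,1],[0,0,0,0,0,-0.16,1]]' 50
python3 -m inch '[[0,0,0,0,0,0,1],[0,0,0,0,0,0,1],[0,0,0,0,0,0,1],[0,0,0,0,0,0.05,1],[0,0,0,0,0,0.1,1],[0,0,0,0,0,0.2,1],[0,0,0,0,0,0.2,1],[0,0,0,0,0,0.2,1]]'
```

```text
time_s: 6.25
tool_pos: [0.5016, -0.057, 0.0911]
eef_rot: [[-0.985, -0.175, 0.003], [-0.175, 0.985, -0.001], [-0.003, -0.001, -1.0]]
wrist_force: [-0.2, -0.0, -0.1]
width: 1.0
gripper_force: 0.0
time_s: 7.25
tool_pos: [0.5009, -0.0568, 0.0658]
eef_rot: [[-0.985, -0.175, 0.001], [-0.175, 0.985, 0.0], [-0.001, -0.0, -1.0]]
wrist_force: [-0.1, 0.9, 2.2]
width: 0.208
gripper_force: 51.0
time_s: 8.25
tool_pos: [0.5006, -0.0569, 0.0955]
eef_rot: [[-0.985, -0.175, 0.0], [-0.175, 0.985, 0.0], [-0.0, -0.0, -1.0]]
wrist_force: [-0.7, -0.0, -2.1]
width: 0.2
gripper_force: 50.6
```

```bash
python3 -m inch '[[0,0,0,0,0,0.15,1],[0,0,0,0,0,0.3,1],[0,0,0,0.02,-0.1,0.4,1],[0,0,0,0.06,-0.35,0.4,1],[0,0,0,0.1,-0.6,0.4,1],[0,0,0,0.13,-0.8,0.4,1],[0,0,0,0.157,-0.917,0.4,1],[0,0,0,0.157,-0.917,0.4,1]]'
python3 -m inch '[[0,0,0,0.02,-0.15,0,1],[0,0,0,0.06,-0.35,0,1],[0,0,0,0.1,-0.55,0,1],[0,0,0,0.13,-0.75,0,1],[0,0,0,0.157,-0.87,0,1],[0,0,0,0.157,-0.917,0,1],[0,0,0,0.157,-0.917,-0.1,1],[0,0,0,0.157,-0.917,-0.2,1]]'
python3 -m inch '[[0,0,0,0,0,-0.08,1],[0,0,0,0,0,-0.16,1],[0,0,0,0,0,-0.24,1],[0,0,0,0,0,-0.3,1],[0,0,0,0,0,-0.35,1],[0,0,0,0,0,-0.38,1],[0,0,0,0,0,-0.4,1],[0,0,0,0,0,-0.4,1]]'
```

```text
time_s: 9.25
tool_pos: [0.524, -0.1955, 0.1548]
eef_rot: [[-0.985, -0.173, -0.001], [-0.173, 0.985, 0.001], [0.001, 0.001, -1.0]]
wrist_force: [-0.2, -0.2, -1.1]
width: 0.199
gripper_force: 50.5
time_s: 10.25
tool_pos: [0.5475, -0.3308, 0.124]
eef_rot: [[-0.984, -0.176, -0.001], [-0.176, 0.984, 0.001], [0.001, 0.001, -1.0]]
wrist_force: [-0.3, -0.2, -2.0]
width: 0.201
gripper_force: 50.6
time_s: 11.25
tool_pos: [0.5477, -0.332, 0.0653]
eef_rot: [[-0.985, -0.175, -0.0], [-0.175, 0.985, 0.0], [-0.0, 0.0, -1.0]]
wrist_force: [-0.1, 0.2, -0.6]
width: 0.2
gripper_force: 50.6
```

```bash
python3 -m inch '[[0,0,0,0,0,-0.018,1],[0,0,0,0,0,-0.036,1],[0,0,0,0,0,-0.036,1],[0,0,0,0,0,-0.036,0.4],[0,0,0,0,0,-0.036,0],[0,0,0,0,0,-0.036,-0.5],[0,0,0,0,0,-0.036,-1],[0,0,0,0,0,-0.036,-1]]'
python3 -m inch '[[0,0,0,0,0,0,-1],[0,0,0,0,0,0.2,-1],[0,0,0,0,0,0.4,-1],[0,0,0,0,0,0.7,-1],[0,0,0,0,0,1,-1],[0,0,0,0,0.1,1,-1],[0,0,0,0,0.2,1,-1],[0,0,0,0,0.4,1,-1]]'
python3 -m inch '[[0,0,0,-0.05,0.2,0,-1],[0,0,0,-0.1,0.5,0,-1],[0,0,0,-0.15,0.8,0,-1],[0,0,0,-0.2,1,0,-1],[0,0,0,-0.2,1,0,-1],[0,0,0,-0.2,1,0,-1],[0,0,0,-0.2,1,0,-1],[0,0,0,-0.2,1,0,-1]]'
python3 -m inch '[[0,0,0,-0.05,0.2,0,-1],[0,0,0,-0.1,0.5,0,-1],[0,0,0,-0.15,0.8,0,-1],[0,0,0,-0.2,1,0,-1],[0,0,0,-0.2,1,0,-1],[0,0,0,-0.2,1,0,-1],[0,0,0,-0.2,1,0,-1],[0,0,0,-0.2,1,0,-1]]'
```

```text
time_s: 12.25
tool_pos: [0.5477, -0.3319, 0.06]
eef_rot: [[-0.985, -0.175, 0.0], [-0.175, 0.985, 0.0], [-0.0, 0.0, -1.0]]
wrist_force: [0.3, 0.6, -0.6]
width: 1.006
gripper_force: 0.0
time_s: 13.25
tool_pos: [0.5467, -0.2709, 0.2073]
eef_rot: [[-0.985, -0.174, -0.004], [-0.174, 0.985, 0.002], [0.003, 0.003, -1.0]]
wrist_force: [0.9, -0.5, 0.3]
width: 1.0
gripper_force: 0.0
time_s: 14.25
tool_pos: [0.5177, -0.1228, 0.2095]
eef_rot: [[-0.985, -0.173, -0.001], [-0.173, 0.985, 0.0], [0.001, 0.0, -1.0]]
wrist_force: [-0.3, 0.5, -1.0]
width: 1.0
gripper_force: 0.0
time_s: 15.25
tool_pos: [0.4879, 0.0271, 0.2098]
eef_rot: [[-0.985, -0.173, -0.0], [-0.173, 0.985, -0.0], [0.0, -0.0, -1.0]]
wrist_force: [0.3, 0.6, 0.2]
width: 0.998
gripper_force: 0.0
```

```bash
python3 -m inch '[[0,0,0,-0.02,0.033,-0.1,-1],[0,0,0,-0.02,0.033,-0.3,-1],[0,0,0,-0.02,0.033,-0.5,-1],[0,0,0,-0.02,0.033,-0.7,-1],[0,0,0,-0.02,0.033,-0.85,-1],[0,0,0,-0.02,0.033,-0.962,-1],[0,0,0,-0.02,0.033,-0.962,-1],[0,0,0,-0.02,0.033,-0.962,-0.5]]' 50
python3 -m inch '[[0,0,0,0,0,0,0],[0,0,0,0,0,0,0.5],[0,0,0,0,0,0,1],[0,0,0,0,0,0,1],[0,0,0,0,0,0,1],[0,0,0,0,0,0,1],[0,0,0,0,0,0,1],[0,0,0,0,0,0,1]]'
python3 -m inch '[[0,0,0,0,0,0.05,1],[0,0,0,0,0,0.15,1],[0,0,0,0,0,0.3,1],[0,0,0,0,0,0.45,1],[0,0,0,0,0,0.6,1],[0,0,0,0.02,-0.1,0.6,1],[0,0,0,0.05,-0.25,0.6,1],[0,0,0,0.1,-0.5,0.6,1]]'
```

```text
time_s: 16.25
tool_pos: [0.4853, 0.033, 0.0664]
eef_rot: [[-0.985, -0.175, 0.002], [-0.175, 0.985, 0.0], [-0.001, -0.0, -1.0]]
wrist_force: [0.4, -0.3, 0.8]
width: 0.818
gripper_force: 0.0
time_s: 17.25
tool_pos: [0.4851, 0.0329, 0.0662]
eef_rot: [[-0.985, -0.175, 0.001], [-0.175, 0.985, -0.0], [-0.001, -0.0, -1.0]]
wrist_force: [0.5, -1.6, 5.6]
width: 0.201
gripper_force: 54.8
time_s: 18.25
tool_pos: [0.499, -0.0427, 0.1542]
eef_rot: [[-0.984, -0.176, -0.002], [-0.176, 0.984, 0.001], [0.002, 0.001, -1.0]]
wrist_force: [0.5, 0.1, -2.4]
width: 0.207
gripper_force: 53.6
```

```bash
python3 -m inch '[[0,0,0,0.05,-0.2,0,1],[0,0,0,0.1,-0.4,0,1],[0,0,0,0.15,-0.6,0,1],[0,0,0,0.2,-0.8,0,1],[0,0,0,0.26,-0.95,0,1],[0,0,0,0.28,-1,0,1],[0,0,0,0.28,-1,0,1],[0,0,0,0.28,-1,0,1]]'
python3 -m inch '[[0,0,0,0.03,-0.1,0,1],[0,0,0,0.05,-0.2,0,1],[0,0,0,0.06,-0.25,0,1],[0,0,0,0.06,-0.25,-0.1,1],[0,0,0,0.06,-0.25,-0.25,1],[0,0,0,0.06,-0.25,-0.4,1],[0,0,0,0.06,-0.25,-0.5,1],[0,0,0,0.06,-0.25,-0.58,1]]'
python3 -m inch '[[0,0,0,0,0,-0.02,1],[0,0,0,0,0,-0.055,1],[0,0,0,0,0,-0.055,1],[0,0,0,0,0,-0.055,0.4],[0,0,0,0,0,-0.055,0],[0,0,0,0,0,-0.055,-0.5],[0,0,0,0,0,-0.055,-1],[0,0,0,0,0,-0.055,-1]]'
```

```text
time_s: 19.25
tool_pos: [0.5413, -0.1912, 0.1553]
eef_rot: [[-0.984, -0.175, -0.001], [-0.175, 0.984, 0.001], [0.001, 0.001, -1.0]]
wrist_force: [-0.2, 0.9, -2.8]
width: 0.2
gripper_force: 53.7
time_s: 20.25
tool_pos: [0.5503, -0.2291, 0.0673]
eef_rot: [[-0.985, -0.175, -0.001], [-0.175, 0.985, 0.001], [0.001, 0.001, -1.0]]
wrist_force: [-0.4, 0.2, -1.8]
width: 0.205
gripper_force: 53.7
time_s: 21.25
tool_pos: [0.5507, -0.2295, 0.0605]
eef_rot: [[-0.985, -0.175, 0.0], [-0.175, 0.985, -0.0], [-0.0, -0.0, -1.0]]
wrist_force: [-0.3, -0.6, 0.1]
width: 0.999
gripper_force: 0.0
```

```bash
python3 -m inch '[[0,0,0,0,0,0,-1],[0,0,0,0,0,0.2,-1],[0,0,0,0,0,0.4,-1],[0,0,0,0,0,0.7,-1],[0,0,0,0,0,1,-1],[0,0,-0.2,0,0,1,-1],[0,0,-0.4,0,0,1,-1],[0,0,-0.6,0,0,1,-1]]'
python3 -m inch '[[0,0,-0.2,0,0.2,0,-1],[0,0,-0.4,0,0.4,0,-1],[0,0,-0.6,0,0.6,0,-1],[0,0,-0.8,0,0.8,0,-1],[0,0,-1,0,0.9,0,-1],[0,0,-1,0,0.9,0,-1],[0,0,-1,0,0.9,0,-1],[0,0,-1,0,0.9,0,-1]]'
python3 -m inch '[[0,0,-0.2,0,0.2,0,-1],[0,0,-0.4,0,0.4,0,-1],[0,0,-0.6,0,0.6,0,-1],[0,0,-0.8,0,0.8,0,-1],[0,0,-1,0,0.93,0,-1],[0,0,-1,0,0.93,0,-1],[0,0,-1,0,0.93,0,-1],[0,0,-1,0,0.93,0,-1]]'
python3 -m inch '[[0,0,-0.1,0.05,0,0,-1],[0,0,-0.3,0.05,0,0,-1],[0,0,-0.5,0.05,0,0,-1],[0,0,-0.63,0.05,0,0,-1],[0,0,-0.63,0.05,0,0,-1],[0,0,-0.63,0.05,0,0,-1],[0,0,-0.63,0.05,0,0,-1],[0,0,-0.63,0.05,0,0,-1]]'
cat > chk.py <<'E'
from m import *
import sys
T={'thin':(.055,.07,(.525,.6,.027,.07)),'mid':(.055,.07,(.525,.6,-.018,.022)),'thick':(.055,.07,(.53,.61,-.075,-.022)),
'trayred':(.08,.1,(.5,.6,-.38,-.29)),'trayblue':(.08,.1,(.5,.6,-.27,-.19))}
for c in sys.argv[1:]:
    P=cloud(snap(c,'%s_%d.png'%(c,r.get_obs()['time_s']*10)))
    print(c)
    for k,v in T.items(): print(k,*(rect(P,*v) or ['-']))
o=r.get_obs();print(o['tool_pos'],np.degrees(np.arctan2(o['eef_rot'][1,1],o['eef_rot'][0,1])),o['qpos'].round(1))
E
python3 chk.py wrist scene; ls pics
```

```text
time_s: 22.25
tool_pos: [0.5507, -0.2295, 0.2105]
eef_rot: [[-0.992, 0.127, 0.0], [0.127, 0.992, 0.0], [-0.0, 0.0, -1.0]]
wrist_force: [0.1, 0.2, 0.5]
width: 1.0
gripper_force: 0.0
time_s: 23.25
tool_pos: [0.5507, -0.0953, 0.2103]
eef_rot: [[-0.811, 0.585, -0.0], [0.585, 0.811, -0.0], [-0.0, -0.0, -1.0]]
wrist_force: [0.2, 0.9, -0.3]
width: 1.002
gripper_force: 0.0
time_s: 24.25
tool_pos: [0.5508, 0.0439, 0.2104]
eef_rot: [[-0.431, 0.902, 0.0], [0.902, 0.431, -0.0], [-0.0, -0.0, -1.0]]
wrist_force: [0.1, 0.1, -0.1]
width: 1.002
gripper_force: 0.0
time_s: 25.25
tool_pos: [0.5582, 0.045, 0.2104]
eef_rot: [[-0.131, 0.991, 0.0], [0.991, 0.131, 0.0], [0.0, 0.0, -1.0]]
wrist_force: [-0.1, 0.2, -0.8]
width: 0.999
gripper_force: 0.0
wrist
thin 834 c [558.2  43.9] s [53.5 20.2] a 7.0 mean [558.   44.7] z 59.7
mid 916 c [563.3  -0. ] s [52.7 26.3] a 7.6 mean [563.5   0.7] z 59.6
thick 1028 c [572.2 -43.1] s [53.9 34.5] a 12.5 mean [572.1 -41.8] z 59.5
trayred -
trayblue -
scene
thin 197 c [556.4  45.5] s [54.4 21.3] a 6.7 mean [557.7  46.3] z 59.4
mid 226 c [562.5   2.1] s [51.9 27.7] a 9.3 mean [563.    2.3] z 59.3
thick 279 c [571.2 -41.6] s [55.2 36.1] a 12.4 mean [571.7 -40.5] z 59.1
trayred 42 c [ 546.9 -328.1] s [17.5 19. ] a 87.1 mean [ 547.1 -327.8] z 84.6
trayblue 46 c [ 550.3 -227.5] s [16.8 18.3] a 10.6 mean [ 550. -226.] z 84.1
[0.55818612 0.04501064 0.21038956] 7.545857247494048 [-1.2  6.7 80.   0.  93.3 -8.7]
scene0.png
scene_253.png
top0.png
w1.png
wrist_252.png
```

```bash
python3 -m inch '[[0,0,-0.01,0,-0.003,-0.2,-1],[0,0,-0.01,0,-0.003,-0.4,-1],[0,0,-0.01,0,-0.003,-0.6,-1],[0,0,-0.01,0,-0.003,-0.8,-1],[0,0,-0.01,0,-0.003,-1,-1],[0,0,-0.01,0,-0.003,-1,-1],[0,0,-0.01,0,-0.003,-1,-1],[0,0,-0.01,0,-0.003,-1,-1]]' 50
python3 -m inch '[[0,0,0,0,0,-0.1,-1],[0,0,0,0,0,-0.21,-1],[0,0,0,0,0,-0.21,-1],[0,0,0,0,0,-0.21,-0.5],[0,0,0,0,0,-0.21,0],[0,0,0,0,0,-0.21,0.5],[0,0,0,0,0,-0.21,1],[0,0,0,0,0,-0.21,1]]' 60
python3 -m inch '[[0,0,0,0,0,0,1],[0,0,0,0,0,0,1],[0,0,0,0,0,0,1],[0,0,0,0,0,0.05,1],[0,0,0,0,0,0.15,1],[0,0,0,0,0,0.3,1],[0,0,0,0,0,0.5,1],[0,0,0,0,0,0.7,1]]'
python3 chk.py top
```

```text
time_s: 26.35
tool_pos: [0.5596, 0.0445, 0.0625]
eef_rot: [[-0.126, 0.992, 0.004], [0.992, 0.126, -0.0], [-0.001, 0.004, -1.0]]
wrist_force: [-0.5, -0.1, -0.4]
width: 0.999
gripper_force: 0.0
time_s: 27.35
tool_pos: [0.5588, 0.0445, 0.0296]
eef_rot: [[-0.126, 0.992, 0.002], [0.992, 0.126, -0.0], [-0.0, 0.002, -1.0]]
wrist_force: [-0.3, 0.5, 3.2]
width: 0.62
gripper_force: 63.6
time_s: 28.35
tool_pos: [0.5576, 0.0446, 0.1348]
eef_rot: [[-0.126, 0.992, -0.001], [0.992, 0.126, 0.0], [0.0, -0.001, -1.0]]
wrist_force: [-0.3, 0.3, -1.9]
width: 0.622
gripper_force: 63.3
top
thin -
mid 50 c [564.9   9.7] s [46.   7.9] a 0.1 mean [565.8   8.7] z 59.8
thick 223 c [571.4 -42.7] s [54.1 33.7] a 13.3 mean [571.3 -42.8] z 59.6
trayred 48 c [ 547.5 -330.3] s [16.1 17.6] a 0.8 mean [ 547.1 -329.5] z 85.3
trayblue 46 c [ 549.7 -227.9] s [15.9 16.1] a 0.5 mean [ 550. -228.] z 85.1
[0.56027235 0.04458876 0.14010734] 7.254013655015631 [-1.2  8.5 86.   0.  85.  -8.5]
```

```bash
python3 -m inch '[[0,0,0.2,0,0.1,0.1,1],[0,0,0.4,0,0.25,0.25,1],[0,0,0.6,0,0.4,0.4,1],[0,0,0.8,0,0.55,0.4,1],[0,0,1,0,0.7,0.4,1],[0,0,1,0,0.85,0.4,1],[0,0,1,0,0.9,0.4,1],[0,0,1,0,0.9,0.4,1]]'
cat > jig.py <<'E'
from m import *
import sys
a=np.radians(2.8); c0=np.array([.550,.279])
R=np.array([[np.cos(a),np.sin(a)],[-np.sin(a),np.cos(a)]])
for c in sys.argv[1:]:
    P=cloud(snap(c,'jig_%s_%d.png'%(c,r.get_obs()['time_s']*10)))
    q=(P[...,:2]-c0)@R.T*1000; z=P[...,2]*1000
    m=(abs(q[...,0])<75)&(abs(q[...,1])<17)&(z>5)&(z<70)
    x=q[...,0][m];zz=z[m]
    print(c,'profile x: zmedian(n)')
    print(' '.join('%d:%.0f/%.0f(%d)'%(b,np.median(zz[k]),zz[k].max(),k.sum()) for b in range(-60,60,3) for k in [(x>=b)&(x<b+3)] if k.sum()>2))
    b=(abs(q[...,0])<90)&(abs(q[...,1])<65)&(z>6.5)&(z<13)
    print('base',[np.percentile(q[...,i][b],[.5,99.5]).round(1) for i in (0,1)])
    t=(abs(q[...,0])<60)&(abs(q[...,1])<30)&(z>40)&(z<50)
    print('tops y',np.percentile(q[...,1][t],[1,99]).round(1))
    for lo,hi in [(-60,0),(0,60)]:
        k=t&(q[...,0]>lo)&(q[...,0]<hi); print('plate x',np.percentile(q[...,0][k],[1,50,99]).round(1) if k.sum() else '', k.sum())
E
python3 jig.py top scene
```

```text
time_s: 29.4
tool_pos: [0.5579, 0.1795, 0.1934]
eef_rot: [[-0.587, 0.81, -0.001], [0.81, 0.587, -0.001], [-0.0, -0.001, -1.0]]
wrist_force: [-0.5, -0.2, -2.1]
width: 0.621
gripper_force: 63.4
top profile x: zmedian(n)
-60:9/13(14) -57:10/15(12) -54:10/15(17) -51:11/13(14) -48:10/12(14) -45:10/14(12) -42:17/36(28) -39:34/37(13) -36:37/49(22) -33:47/52(16) -30:42/46(9) -27:37/41(7) -21:10/13(15) -18:10/13(12) -15:9/13(15) -12:11/12(13) -9:10/15(13) -6:9/14(12) -3:9/14(12) 0:10/13(13) 3:10/14(16) 6:9/14(12) 9:10/14(15) 12:11/16(13) 15:9/13(14) 18:9/11(12) 21:10/11(9) 24:28/42(17) 27:40/44(8) 30:47/49(4)
base [array([-74.3,  55.4]), array([-45.7,  47.9])]
tops y [-20.6  18.6]
plate x [-34.1 -31.2 -27. ] 39
plate x [26.8 30.6 33.9] 12
scene profile x: zmedian(n)
-60:9/12(25) -57:9/12(22) -54:10/12(14) -36:48/50(18) -33:46/51(47) -30:41/47(48) -27:24/40(127) -24:10/13(24) -21:9/13(30) -18:10/12(23) -15:10/12(22) -12:10/13(28) -9:10/13(26) -6:9/11(27) -3:9/11(22) 0:9/12(30) 3:9/13(28) 6:9/12(24) 9:10/15(26) 12:10/12(28) 15:11/12(6) 24:37/38(5) 27:41/44(8) 30:35/50(43) 33:36/51(48) 36:33/36(14) 39:43/50(22) 42:45/47(25) 45:44/49(22) 48:45/49(29) 51:45/48(32) 54:44/48(35) 57:41/51(32)
base [array([-74.6,  74.7]), array([-49.5,  49.9])]
tops y [-19.1  19.9]
plate x [-36.  -31.  -26.9] 110
plate x [28.9 46.5 59.7] 183
```

```bash
python3 -m inch '[[0,0,0.2,-0.03,0.1,0,1],[0,0,0.4,-0.07,0.25,0,1],[0,0,0.6,-0.11,0.4,0,1],[0,0,0.8,-0.15,0.55,0,1],[0,0,1,-0.15,0.66,0,1],[0,0,1,-0.15,0.66,0,1],[0,0,1,-0.15,0.66,0,1],[0,0,1,-0.15,0.66,0,1]]'
python3 -m inch '[[0,0,0.2,0,0,0,1],[0,0,0.4,0,0,0,1],[0,0,0.6,0,0,0,1],[0,0,0.8,0,0,-0.1,1],[0,0,0.985,0,0,-0.2,1],[0,0,0.985,0,0,-0.3,1],[0,0,0.985,0,0,-0.3,1],[0,0,0.985,0,0,-0.3,1]]'
python3 jig.py wrist scene
python3 - <<'E'
from m import *
P=cloud(r.grab_frame('scene'))
o=r.get_obs();print(o['tool_pos'],np.degrees(np.arctan2(o['eef_rot'][1,1],o['eef_rot'][0,1])),o['qpos'].round(1))
E
ls pics
```

```text
time_s: 30.5
tool_pos: [0.5359, 0.2775, 0.1939]
eef_rot: [[-0.902, 0.432, 0.0], [0.432, 0.902, -0.0], [-0.0, -0.0, -1.0]]
wrist_force: [0.0, -0.7, -3.2]
width: 0.622
gripper_force: 63.5
time_s: 31.5
tool_pos: [0.536, 0.2785, 0.1494]
eef_rot: [[-0.999, -0.047, 0.001], [-0.047, 0.999, 0.0], [-0.001, 0.0, -1.0]]
wrist_force: [0.1, -0.5, -2.0]
width: 0.622
gripper_force: 63.5
wrist profile x: zmedian(n)
-60:10/11(107) -57:10/12(101) -54:10/11(105) -51:10/12(99) -48:10/11(103) -45:10/11(101) -42:22/36(281) -39:34/36(114) -36:35/49(167) -33:47/49(178) -30:42/47(61) -27:36/38(36) -18:10/11(65) -15:10/12(96) -12:10/11(90) -9:10/12(76) -6:10/11(89) -3:10/11(92) 0:10/12(79) 3:10/12(85) 6:10/12(91) 9:10/11(73) 12:10/12(89) 15:10/12(78) 18:10/12(83) 21:10/11(87) 24:19/30(297)
base [array([-74.2,  40.9]), array([-51.2,  47.8])]
tops y [-20.8  17.5]
plate x [-34.1 -31.9 -27.4] 262
plate x  0
scene profile x: zmedian(n)
-60:10/13(29) -57:9/13(21) -54:11/12(14) -36:47/49(18) -33:46/50(47) -30:41/48(47) -27:24/43(132) -24:9/17(25) -21:9/12(25) -18:10/12(21) -15:10/13(26) -12:10/12(26) -9:9/12(24) -6:10/13(26) -3:9/12(26) 0:10/12(26) 3:10/14(24) 6:9/12(26) 9:10/13(27) 12:10/13(28) 15:10/11(7) 24:35/38(3) 27:40/45(8) 30:35/51(47) 33:42/51(43) 36:34/43(16) 39:35/47(20) 42:45/48(24) 45:45/49(29) 48:44/48(29) 51:45/49(32) 54:43/48(31) 57:40/47(38)
base [array([-74.1,  74.8]), array([-49.3,  49.9])]
tops y [-18.9  19.7]
plate x [-35.6 -31.1 -26.5] 111
plate x [29.8 47.1 59.6] 182
[0.53620376 0.27872637 0.14994872] 92.74020651444391 [ 22.1  13.7  78.8   0.   87.4 -70.6]
jig_scene_294.png
jig_scene_315.png
jig_top_294.png
jig_wrist_315.png
scene0.png
scene_253.png
top0.png
top_283.png
w1.png
wrist_252.png
```

```bash
cat > face.py <<'E'
from m import *
a=np.radians(2.8); c0=np.array([.550,.279])
R=np.array([[np.cos(a),np.sin(a)],[-np.sin(a),np.cos(a)]])
for c in ['wrist','scene','top']:
    P=cloud(snap(c)); q=(P[...,:2]-c0)@R.T*1000; z=P[...,2]*1000
    for nm,lo,hi in [('jaw',-29,-20),('work',20,29)]:
        m=(q[...,0]>lo)&(q[...,0]<hi)&(abs(q[...,1])<16)&(z>14)&(z<32)
        if m.sum()>10:
            s=np.polyfit(q[...,1][m],q[...,0][m],1)
            print(c,nm,m.sum(),np.percentile(q[...,0][m],[5,50,95]).round(1),'slope deg',np.degrees(s[0]).round(1))
    for nm,zl,zh in [('heldtop',125,190)]:
        pass
    ht=r.get_obs()['tool_pos'][2]*1000+31  # packer top
    m=(abs(q[...,0])<40)&(abs(q[...,1])<40)&(z>ht-4)&(z<ht+4)
    sat=None
    if m.sum()>10: print(c,'layer',m.sum(),[np.percentile(q[...,i][m],[2,50,98]).round(1) for i in (0,1)])
print(((r.get_obs()['tool_pos'][:2]-c0)@R.T*1000).round(1))
E
python3 face.py
```

```text
wrist work 214 [25.3 25.8 26.2] slope deg 0.2
wrist layer 5078 [array([-24.2, -15.1,  -3.4]), array([-29.4,   0.4,  29.9])]
scene jaw 63 [-26.8 -25.5 -24.5] slope deg -0.0
scene layer 277 [array([-21.9,  -9.3,  -2.6]), array([-27.4,  -6.6,  31.8])]
[-14.1   0.4]
```

View pics/jig_wrist_315.png

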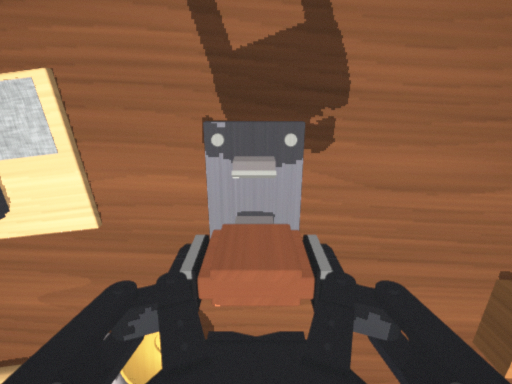

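View pics/jig_scene_315.png

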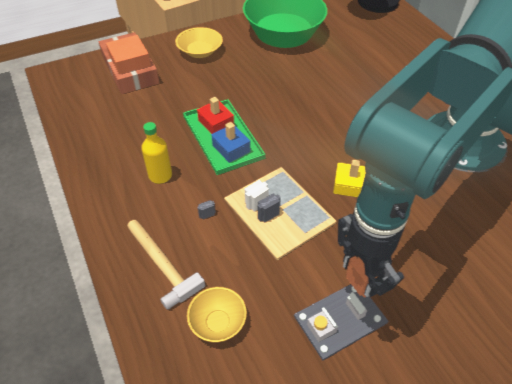

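The wrist view shows the copper packer held square over the jaw side, with the gap below it around (255,220). The scene view shows both tins upright in the tray at (215,118) and (232,146). The offset is right, so I'm lowering.

```bash
python3 -m inch '[[0,0,0,0,0,-0.1,1],[0,0,0,0,0,-0.2,1],[0,0,0,0,0,-0.3,1],[0,0,0,0,0,-0.37,1],[0,0,0,0,0,-0.44,1],[0,0,0,0,0,-0.5,1],[0,0,0,0,0,-0.55,1],[0,0,0,0,0,-0.6,1]]'
python3 -m inch '[[0,0,0,0,0,-0.03,1],[0,0,0,0,0,-0.06,1],[0,0,0,0,0,-0.09,1],[0,0,0,0,0,-0.12,1],[0,0,0,0,0,-0.15,1],[0,0,0,0,0,-0.17,1],[0,0,0,0,0,-0.19,1],[0,0,0,0,0,-0.19,1]]'
```

```text
time_s: 32.8
tool_pos: [0.5359, 0.2786, 0.0587]
eef_rot: [[-0.999, -0.048, 0.001], [-0.048, 0.999, 0.0], [-0.001, 0.0, -1.0]]
wrist_force: [-0.2, 0.3, -3.0]
width: 0.624
gripper_force: 63.5
time_s: 33.8
tool_pos: [0.5355, 0.2785, 0.0301]
eef_rot: [[-0.999, -0.048, -0.001], [-0.048, 0.999, -0.0], [0.001, -0.0, -1.0]]
wrist_force: [-0.3, -0.3, -2.2]
width: 0.62
gripper_force: 63.5
```

```bash
python3 -m inch '[[0,0,0,0,0,-0.006,1],[0,0,0,0,0,-0.009,1],[0,0,0,0,0,-0.009,0.4],[0,0,0,0,0,-0.009,-0.1],[0,0,0,0,0,-0.009,-0.5],[0,0,0,0,0,-0.009,-1],[0,0,0,0,0,-0.009,-1],[0,0,0,0,0,-0.009,-1]]'
python3 -m inch '[[0,0,0,0,0,0.05,-1],[0,0,0,0,0,0.2,-1],[0,0,0,0,0,0.4,-1],[0,0,0,0,0,0.6,-1],[0,0,0,0,0,0.8,-1],[0,0,0,0,0,1,-1],[0,0,0,0,0,1,-1],[0,0,0,0,0,1,-1]]'
cat > gap.py <<'E'
from m import *
import sys
a=np.radians(2.8); c0=np.array([.550,.279])
R=np.array([[np.cos(a),np.sin(a)],[-np.sin(a),np.cos(a)]])
for c in sys.argv[1:]:
    P=cloud(snap(c,'gap_%s_%d.png'%(c,r.get_obs()['time_s']*10))); q=(P[...,:2]-c0)@R.T; z=P[...,2]
    Q=np.dstack([q,z])
    for lo,hi in [(-.03,-.003),(-.003,.03),(-.03,.03)]: print(c,*(rect(Q,.053,.075,(lo,hi,-.05,.05)) or '-'))
o=r.get_obs();print(o['tool_pos'],np.degrees(np.arctan2(o['eef_rot'][1,1],o['eef_rot'][0,1])))
E
python3 gap.py wrist scene
```

```text
time_s: 34.8
tool_pos: [0.5358, 0.2786, 0.0291]
eef_rot: [[-0.999, -0.048, 0.0], [-0.048, 0.999, 0.0], [-0.0, 0.0, -1.0]]
wrist_force: [-0.4, 0.7, -0.6]
width: 0.998
gripper_force: 0.0
time_s: 35.8
tool_pos: [0.5352, 0.2784, 0.1781]
eef_rot: [[-0.999, -0.048, -0.001], [-0.048, 0.999, -0.0], [0.001, -0.0, -1.0]]
wrist_force: [0.1, -0.1, -1.0]
width: 1.003
gripper_force: 0.0
wrist 1046 c [-13.    0.5] s [19.9 52.9] a 0.0 mean [-13.6   0.4] z 59.8
wrist -
wrist 1050 c [-12.8   0.5] s [20.2 52.9] a 0.2 mean [-13.6   0.4] z 59.8
scene 296 c [-13.4   2.2] s [21.  54.6] a 0.8 mean [-12.3   3.5] z 59.3
scene 7 c [-2.1  1.1] s [26.1  1.3] a 89.0 mean [-2.4 -2.3] z 54.7
scene 303 c [-12.9   2.2] s [22.1 54.6] a 0.8 mean [-12.    3.4] z 59.3
[0.53481704 0.27819363 0.17695922] 92.7619509573382
```

```bash
python3 -m inch '[[0,0,0,0.161,0.006,0,0],[0,0,0,0.161,0.006,0,1],[0,0,0,0.161,0.006,0,1],[0,0,0,0.161,0.006,-0.1,1],[0,0,0,0.161,0.006,-0.25,1],[0,0,0,0.161,0.006,-0.4,1],[0,0,0,0.161,0.006,-0.5,1],[0,0,0,0.161,0.006,-0.5,1]]' 20
python3 -m inch '[[0,0,0,0,0,-0.08,1],[0,0,0,0,0,-0.16,1],[0,0,0,0,0,-0.24,1],[0,0,0,0,0,-0.32,1],[0,0,0,0,0,-0.4,1],[0,0,0,0,0,-0.45,1],[0,0,0,0,0,-0.49,1],[0,0,0,0,0,-0.49,1]]'
python3 -m inch '[[0,0,0,-0.004,0,0,1],[0,0,0,-0.008,0,0,1],[0,0,0,-0.012,0,0,1],[0,0,0,-0.016,0,0,1],[0,0,0,-0.02,-0.001,0,1],[0,0,0,-0.023,-0.001,0,1],[0,0,0,-0.025,-0.001,0,1],[0,0,0,-0.025,-0.001,0,1]]'
python3 -m inch '[[0,0,0,0.01,0,0,1],[0,0,0,0.025,0,0,1],[0,0,0,0.025,0,0.1,1],[0,0,0,0.025,0,0.3,1],[0,0,0,0.025,0,0.5,1],[0,0,0,0.025,0,0.7,1],[0,0,0,0.025,0,0.9,1],[0,0,0,0.025,0,1,-1]]'
python3 gap.py wrist scene
```

```text
time_s: 36.9
tool_pos: [0.5584, 0.2791, 0.1018]
eef_rot: [[-0.999, -0.048, -0.004], [-0.048, 0.999, -0.001], [0.004, -0.001, -1.0]]
wrist_force: [0.2, 0.8, 0.5]
width: -0.001
gripper_force: 0.0
time_s: 37.9
tool_pos: [0.5596, 0.2794, 0.03]
eef_rot: [[-0.999, -0.048, -0.001], [-0.048, 0.999, -0.0], [0.001, -0.0, -1.0]]
wrist_force: [-0.8, -1.1, 0.5]
width: -0.002
gripper_force: 0.0
time_s: 38.9
tool_pos: [0.5564, 0.2794, 0.0309]
eef_rot: [[-0.999, -0.048, 0.001], [-0.048, 0.999, 0.0], [-0.001, 0.0, -1.0]]
wrist_force: [1.6, -0.0, 1.8]
width: 0.002
gripper_force: 1.0
time_s: 39.9
tool_pos: [0.5606, 0.2797, 0.184]
eef_rot: [[-0.999, -0.048, 0.004], [-0.048, 0.999, 0.002], [-0.004, 0.002, -1.0]]
wrist_force: [-0.8, -0.5, -0.2]
width: 0.2
gripper_force: 0.0
wrist 1111 c [-13.9   0.3] s [53.5 20.2] a 90.0 mean [-14.5   0.2] z 59.9
wrist -
wrist 1111 c [-13.9   0.3] s [53.5 20.2] a 90.0 mean [-14.5   0.2] z 59.9
scene 297 c [-13.5   2.3] s [20.7 54.2] a 1.2 mean [-13.4   3.2] z 59.3
scene -
scene 297 c [-13.5   2.3] s [20.7 54.2] a 1.2 mean [-13.4   3.2] z 59.3
[0.56080959 0.27972998 0.18347023] 92.76450231492188
```

```bash
python3 -m inch '[[0,0,-0.2,0,-0.1,0.1,-1],[0,0,-0.4,0,-0.3,0.2,-1],[0,0,-0.6,0,-0.5,0.2,-1],[0,0,-0.8,0,-0.7,0.2,-1],[0,0,-1,0,-0.9,0.2,-1],[0,0,-1,0,-0.93,0.2,-1],[0,0,-1,0,-0.93,0.2,-1],[0,0,-1,0,-0.93,0.2,-1]]'
python3 -m inch '[[0,0,-0.2,0,-0.1,0,-1],[0,0,-0.4,0,-0.3,0,-1],[0,0,-0.6,0,-0.5,0,-1],[0,0,-0.8,0,-0.7,0,-1],[0,0,-1,0,-0.9,0,-1],[0,0,-1,0.02,-0.93,0,-1],[0,0,-1,0.02,-0.93,0,-1],[0,0,-1,0.02,-0.93,0,-1]]'
python3 -m inch '[[0,0,-0.3,0,0,0,-1],[0,0,-0.6,0,0,0,-1],[0,0,-0.95,0,0,0,-1],[0,0,-0.95,0,0,0,-1],[0,0,-0.95,0,0,0,-1],[0,0,-0.95,0,0,0,-1],[0,0,-0.95,0,0,0,-1],[0,0,-0.95,0,0,0,-1]]'
python3 chk.py wrist
```

```text
time_s: 41.0
tool_pos: [0.5596, 0.1407, 0.21]
eef_rot: [[-0.9, 0.435, -0.001], [0.435, 0.9, 0.0], [0.001, -0.0, -1.0]]
wrist_force: [-0.1, 1.8, -0.6]
width: 1.002
gripper_force: 0.0
time_s: 42.0
tool_pos: [0.5629, 0.0016, 0.2105]
eef_rot: [[-0.582, 0.813, -0.0], [0.813, 0.582, 0.001], [0.001, 0.0, -1.0]]
wrist_force: [0.1, 0.5, 0.5]
width: 1.0
gripper_force: 0.0
time_s: 43.0
tool_pos: [0.5628, 0.0003, 0.2105]
eef_rot: [[-0.144, 0.99, 0.0], [0.99, 0.144, -0.0], [-0.0, 0.0, -1.0]]
wrist_force: [0.5, -0.5, 0.3]
width: 0.999
gripper_force: 0.0
wrist
thin -
mid 1041 c [563.8  -0. ] s [53.6 25.8] a 8.3 mean [5.634e+02 4.000e-01] z 59.7
thick 1160 c [572.2 -42.9] s [54.  34.7] a 13.1 mean [572.2 -42.2] z 59.6
trayred -
trayblue -
[5.62841149e-01 2.65210487e-04 2.10555855e-01] 8.261868717864617 [ -5.7   7.   79.6   0.   93.4 -14. ]
```

Aligned in yaw and position; I'm descending, gripping and lifting.

```bash
python3 -m inch '[[0,0,0,0.004,0,-0.2,-1],[0,0,0,0.004,0,-0.4,-1],[0,0,0,0.004,0,-0.6,-1],[0,0,0,0.004,0,-0.8,-1],[0,0,0,0.004,0,-1,-1],[0,0,0,0.004,0,-1,-1],[0,0,0,0.004,0,-1,-1],[0,0,0,0.004,0,-1,-1]]' 60
python3 -m inch '[[0,0,0,0,0,-0.1,-1],[0,0,0,0,0,-0.21,-1],[0,0,0,0,0,-0.21,-1],[0,0,0,0,0,-0.21,-0.5],[0,0,0,0,0,-0.21,0],[0,0,0,0,0,-0.21,0.5],[0,0,0,0,0,-0.21,1],[0,0,0,0,0,-0.21,1]]' 60
python3 -m inch '[[0,0,0,0,0,0,1],[0,0,0,0,0,0,1],[0,0,0,0,0,0,1],[0,0,0,0,0,0.05,1],[0,0,0,0,0,0.15,1],[0,0,0,0,0,0.3,1],[0,0,0,0,0,0.5,1],[0,0,0,0,0,0.7,1]]'
```

```text
time_s: 44.05
tool_pos: [0.5648, 0.0002, 0.0626]
eef_rot: [[-0.144, 0.99, 0.004], [0.99, 0.144, -0.0], [-0.001, 0.004, -1.0]]
wrist_force: [0.2, -0.1, -0.8]
width: 0.998
gripper_force: 0.0
time_s: 45.05
tool_pos: [0.564, 0.0003, 0.0297]
eef_rot: [[-0.144, 0.99, 0.002], [0.99, 0.144, -0.0], [-0.0, 0.002, -1.0]]
wrist_force: [0.8, -0.6, 3.4]
width: 0.623
gripper_force: 63.8
time_s: 46.05
tool_pos: [0.5628, 0.0004, 0.1347]
eef_rot: [[-0.144, 0.99, -0.001], [0.99, 0.144, 0.0], [0.0, -0.001, -1.0]]
wrist_force: [-0.5, 0.2, -2.9]
width: 0.62
gripper_force: 63.5
```

```bash
python3 -m inch '[[0,0,0.2,0,0.1,0.2,1],[0,0,0.4,0,0.3,0.4,1],[0,0,0.6,0,0.5,0.4,1],[0,0,0.8,0,0.7,0.4,1],[0,0,1,0,0.9,0.4,1],[0,0,1,-0.01,0.93,0.4,1],[0,0,1,-0.01,0.93,0.4,1],[0,0,1,-0.01,0.93,0.4,1]]'
python3 -m inch '[[0,0,0.2,0,0.1,0,1],[0,0,0.4,0,0.3,0,1],[0,0,0.6,0,0.5,0,1],[0,0,0.8,0,0.7,0,1],[0,0,1,0,0.9,0,1],[0,0,1,-0.01,0.93,0,1],[0,0,1,-0.01,0.93,0,1],[0,0,1,-0.01,0.93,0,1]]'
python3 -m inch '[[0,0,0.3,0,0,0,1],[0,0,0.6,0,0,0,1],[0,0,0.95,0,0,-0.1,1],[0,0,0.95,0,0,-0.2,1],[0,0,0.95,0,0,-0.3,1],[0,0,0.95,0,0,-0.3,1],[0,0,0.95,0,0,-0.3,1],[0,0,0.95,0,0,-0.3,1]]'
python3 face.py; python3 gap.py wrist scene
```

```text
time_s: 47.05
tool_pos: [0.5619, 0.1388, 0.194]
eef_rot: [[-0.599, 0.801, -0.0], [0.801, 0.599, -0.001], [-0.0, -0.0, -1.0]]
wrist_force: [-0.5, 0.9, -2.7]
width: 0.623
gripper_force: 63.6
time_s: 48.05
tool_pos: [0.5607, 0.278, 0.1941]
eef_rot: [[-0.909, 0.416, 0.0], [0.416, 0.909, -0.001], [-0.0, -0.0, -1.0]]
wrist_force: [0.3, 0.7, -3.0]
width: 0.625
gripper_force: 63.9
time_s: 49.05
tool_pos: [0.5609, 0.2795, 0.1501]
eef_rot: [[-0.999, -0.048, 0.002], [-0.048, 0.999, 0.001], [-0.002, 0.001, -1.0]]
wrist_force: [-0.9, -0.2, -3.6]
width: 0.625
gripper_force: 63.9
wrist work 191 [25.4 25.8 26.1] slope deg 0.2
wrist layer 6011 [array([-0.5,  9.7, 24. ]), array([-29.5,  -0.5,  29. ])]
scene layer 302 [array([ 5.1, 16.9, 24.9]), array([-28.2,  -5.5,  32.8])]
[10.7 -0. ]
wrist 1413 c [-14.   -0.1] s [53.6 20.3] a 90.0 mean [-14.6   0.1] z 59.8
wrist -
wrist 1413 c [-14.   -0.1] s [53.6 20.3] a 90.0 mean [-14.6   0.1] z 59.8
scene 178 c [-13.8   6. ] s [46.3 20.2] a 88.4 mean [-11.7  12.3] z 59.1
scene -
scene 178 c [-13.8   6. ] s [46.3 20.2] a 88.4 mean [-11.7  12.3] z 59.1
[0.56058109 0.27945747 0.14945821] 92.76208488766667
```

```bash
python3 -m inch '[[0,0,0,-0.005,0,-0.1,1],[0,0,0,-0.005,0,-0.2,1],[0,0,0,-0.005,0,-0.3,1],[0,0,0,-0.005,0,-0.37,1],[0,0,0,-0.005,0,-0.44,1],[0,0,0,-0.005,0,-0.5,1],[0,0,0,-0.005,0,-0.55,1],[0,0,0,-0.005,0,-0.58,1]]'
python3 -m inch '[[0,0,0,0,0,-0.01,1],[0,0,0,0,0,-0.02,1],[0,0,0,0,0,-0.03,1],[0,0,0,0,0,-0.04,1],[0,0,0,0,0,-0.05,1],[0,0,0,0,0,-0.06,1],[0,0,0,0,0,-0.07,1],[0,0,0,0,0,-0.08,1]]'
python3 -m inch '[[0,0,0,0,0,-0.02,1],[0,0,0,0,0,-0.04,1],[0,0,0,0,0,-0.06,1],[0,0,0,0,0,-0.08,1],[0,0,0,0,0,-0.1,1],[0,0,0,0,0,-0.12,1],[0,0,0,0,0,-0.133,1],[0,0,0,0,0,-0.133,1]]'
```

```text
time_s: 50.3
tool_pos: [0.5596, 0.2793, 0.0616]
eef_rot: [[-0.999, -0.048, -0.0], [-0.048, 0.999, 0.0], [0.0, 0.0, -1.0]]
wrist_force: [-1.0, -0.3, -2.9]
width: 0.621
gripper_force: 63.9
time_s: 51.3
tool_pos: [0.5597, 0.2793, 0.0499]
eef_rot: [[-0.999, -0.048, -0.0], [-0.048, 0.999, 0.0], [0.0, 0.0, -1.0]]
wrist_force: [0.0, 0.0, -1.8]
width: 0.627
gripper_force: 63.9
time_s: 52.3
tool_pos: [0.5597, 0.2793, 0.0301]
eef_rot: [[-0.999, -0.048, 0.0], [-0.048, 0.999, 0.0], [-0.0, 0.0, -1.0]]
wrist_force: [-0.8, 0.0, -2.4]
width: 0.623
gripper_force: 64.1
```

No contact force; it's in freely. I'm setting it down the last millimetre, releasing and checking.

```bash
python3 -m inch '[[0,0,0,0,0,-0.006,1],[0,0,0,0,0,-0.009,1],[0,0,0,0,0,-0.009,0.4],[0,0,0,0,0,-0.009,-0.1],[0,0,0,0,0,-0.009,-0.5],[0,0,0,0,0,-0.009,-1],[0,0,0,0,0,-0.009,-1],[0,0,0,0,0,-0.009,-1]]'
python3 -m inch '[[0,0,0,0,0,0.05,-1],[0,0,0,0,0,0.2,-1],[0,0,0,0,0,0.4,-1],[0,0,0,0,0,0.6,-1],[0,0,0,0,0,0.8,-1],[0,0,0,0,0,1,-1],[0,0,0,0,0,1,-1],[0,0,0,0,0,1,-1]]'
python3 gap.py wrist scene; python3 chk.py scene; ls pics
```

```text
time_s: 53.3
tool_pos: [0.5597, 0.2793, 0.0285]
eef_rot: [[-0.999, -0.048, -0.0], [-0.048, 0.999, 0.0], [0.0, 0.0, -1.0]]
wrist_force: [-0.3, -0.1, -0.3]
width: 1.002
gripper_force: 0.0
time_s: 54.3
tool_pos: [0.5593, 0.2791, 0.1778]
eef_rot: [[-0.999, -0.048, -0.001], [-0.048, 0.999, -0.0], [0.001, -0.0, -1.0]]
wrist_force: [0.1, -0.4, -0.3]
width: 1.003
gripper_force: 0.0
wrist 1100 c [-14.3   0.1] s [53.4 19.4] a 89.9 mean [-14.6   0.1] z 59.8
wrist 1293 c [11.3  0. ] s [52.8 25.8] a 89.9 mean [10.4 -0.1] z 59.9
wrist 2393 c [0.1 0.1] s [53.4 48.1] a 89.9 mean [-1.1  0. ] z 59.8
scene 297 c [-14.    2.6] s [20.1 55.2] a 0.7 mean [-13.3   3.2] z 59.3
scene 384 c [11.1  1.6] s [27.4 53.9] a 0.0 mean [12.   2.8] z 59.2
scene 681 c [0.3 2.5] s [49.  55.6] a 0.0 mean [1. 3.] z 59.2
[0.55882329 0.278958   0.17658724] 92.76233241716879
scene
thin -
mid -
thick 270 c [571.3 -41.4] s [55.1 35.4] a 10.4 mean [572.  -40.6] z 59.2
trayred 43 c [ 546.9 -327.1] s [18.9 17.5] a 1.3 mean [ 547.1 -327.4] z 84.8
trayblue 47 c [ 549.6 -226.8] s [18.8 17.9] a 11.8 mean [ 550.4 -225.8] z 84.8
[0.55882486 0.27899878 0.17658346] 92.76312372034195 [ 21.3  15.7  73.2   0.   91.3 -71.4]
gap_scene_358.png
gap_scene_399.png
gap_scene_492.png
gap_scene_543.png
gap_wrist_358.png
gap_wrist_399.png
gap_wrist_492.png
gap_wrist_543.png
jig_scene_294.png
jig_scene_315.png
jig_top_294.png
jig_wrist_315.png
scene0.png
scene_253.png
scene_544.png
top0.png
top_283.png
w1.png
wrist_252.png
wrist_430.png
```

```bash
python3 -m inch '[[0,0,0,0,0,0.2,-1],[0,0,0.1,0,-0.2,0.2,-1],[0,0,0.2,0,-0.5,0.2,-1],[0,0,0.258,-0.015,-0.85,0.2,-1],[0,0,0.258,-0.015,-0.85,0.2,-1],[0,0,0.258,-0.015,-0.85,0.2,-1],[0,0,0.258,-0.015,-0.85,0.2,-1],[0,0,0.258,-0.015,-0.85,0.2,-1]]'
python3 -m inch '[[0,0,0,0,-0.2,0,-1],[0,0,0,0,-0.5,0,-1],[0,0,0,-0.015,-0.8,0,-1],[0,0,0,-0.015,-1,0,-1],[0,0,0,-0.015,-1,0,-1],[0,0,0,-0.015,-1,0,-1],[0,0,0,-0.015,-1,0,-1],[0,0,0,-0.015,-1,0,-1]]'
python3 -m inch '[[0,0,0,0,-0.2,0,-1],[0,0,0,0,-0.5,0,-1],[0,0,0,-0.015,-0.8,0,-1],[0,0,0,-0.015,-1,0,-1],[0,0,0,-0.015,-1,0,-1],[0,0,0,-0.015,-1,0,-1],[0,0,0,-0.015,-1,0,-1],[0,0,0,-0.015,-1,0,-1]]'
python3 -m inch '[[0,0,0,0,-0.2,0,-1],[0,0,0,0,-0.4,0,-1],[0,0,0,-0.015,-0.54,0,-1],[0,0,0,-0.015,-0.54,0,-1],[0,0,0,-0.015,-0.54,0,-1],[0,0,0,-0.015,-0.54,0,-1],[0,0,0,-0.015,-0.54,0,-1],[0,0,0,-0.015,-0.54,0,-1]]'
```

```text
time_s: 55.45
tool_pos: [0.5573, 0.1529, 0.2085]
eef_rot: [[-0.984, -0.178, -0.0], [-0.178, 0.984, 0.0], [0.0, 0.0, -1.0]]
wrist_force: [-0.1, 0.1, 0.8]
width: 1.0
gripper_force: 0.0
time_s: 56.45
tool_pos: [0.5552, 0.0029, 0.2087]
eef_rot: [[-0.984, -0.178, -0.0], [-0.178, 0.984, 0.0], [-0.0, 0.0, -1.0]]
wrist_force: [0.6, 0.3, 0.5]
width: 1.005
gripper_force: 0.0
time_s: 57.45
tool_pos: [0.5531, -0.1472, 0.2088]
eef_rot: [[-0.984, -0.178, 0.0], [-0.178, 0.984, 0.0], [-0.0, 0.0, -1.0]]
wrist_force: [-0.4, -0.9, -0.6]
width: 0.999
gripper_force: 0.0
time_s: 58.45
tool_pos: [0.5508, -0.2287, 0.2088]
eef_rot: [[-0.984, -0.177, 0.0], [-0.177, 0.984, 0.0], [-0.0, 0.0, -1.0]]
wrist_force: [-0.9, -0.0, -0.8]
width: 1.005
gripper_force: 0.0
```

```bash
python3 -m inch '[[0,0,0,0,-0.005,-0.2,-1],[0,0,0,0,-0.005,-0.4,-1],[0,0,0,0,-0.005,-0.6,-1],[0,0,0,0,-0.005,-0.8,-1],[0,0,0,0,-0.005,-0.99,-1],[0,0,0,0,-0.005,-0.99,-1],[0,0,0,0,-0.005,-0.99,-1],[0,0,0,0,-0.005,-0.99,-0.5]]' 50
python3 -m inch '[[0,0,0,0,0,0,0],[0,0,0,0,0,0,0.5],[0,0,0,0,0,0,1],[0,0,0,0,0,0,1],[0,0,0,0,0,0,1],[0,0,0,0,0,0,1],[0,0,0,0,0,0,1],[0,0,0,0,0,0,1]]'
python3 -m inch '[[0,0,0,0,0,0.05,1],[0,0,0,0,0,0.15,1],[0,0,0,0,0,0.3,1],[0,0,0,0,0,0.45,1],[0,0,0,0,0,0.6,1],[0,0,0,0,0,0.6,1],[0,0,0,0,0,0.6,1],[0,0,0,0,0,0.6,1]]'
python3 -m inch '[[0,0,0,-0.03,0.12,0,1],[0,0,0,-0.08,0.32,0,1],[0,0,0,-0.13,0.52,0,1],[0,0,0,-0.18,0.72,0,1],[0,0,0,-0.219,0.875,0,1],[0,0,0,-0.219,0.875,0,1],[0,0,0,-0.219,0.875,0,1],[0,0,0,-0.219,0.875,0,1]]'
python3 -m inch '[[0,0,0,-0.03,0.12,0,1],[0,0,0,-0.08,0.32,0,1],[0,0,0,-0.13,0.52,0,1],[0,0,0,-0.18,0.72,0,1],[0,0,0,-0.219,0.875,0,1],[0,0,0,-0.219,0.875,0,1],[0,0,0,-0.219,0.875,0,1],[0,0,0,-0.219,0.875,0,1]]'
```

```text
time_s: 59.45
tool_pos: [0.5519, -0.2305, 0.0624]
eef_rot: [[-0.984, -0.176, 0.003], [-0.176, 0.984, -0.002], [-0.003, -0.002, -1.0]]
wrist_force: [0.6, 0.3, -0.1]
width: 0.818
gripper_force: 0.0
time_s: 60.45
tool_pos: [0.5509, -0.2299, 0.0606]
eef_rot: [[-0.984, -0.176, 0.0], [-0.176, 0.984, 0.0], [-0.0, 0.0, -1.0]]
wrist_force: [-1.1, 1.0, 4.9]
width: 0.199
gripper_force: 50.0
time_s: 61.45
tool_pos: [0.5499, -0.2296, 0.1485]
eef_rot: [[-0.984, -0.176, -0.003], [-0.176, 0.984, 0.002], [0.002, 0.002, -1.0]]
wrist_force: [0.0, 0.2, -2.1]
width: 0.202
gripper_force: 49.1
time_s: 62.45
tool_pos: [0.5179, -0.0992, 0.1501]
eef_rot: [[-0.984, -0.176, -0.0], [-0.176, 0.984, -0.0], [0.0, -0.0, -1.0]]
wrist_force: [-0.4, -0.7, -2.4]
width: 0.202
gripper_force: 49.4
time_s: 63.45
tool_pos: [0.4851, 0.0319, 0.1502]
eef_rot: [[-0.985, -0.175, -0.0], [-0.175, 0.985, -0.0], [0.0, -0.0, -1.0]]
wrist_force: [-0.6, -0.2, -2.5]
width: 0.205
gripper_force: 49.7
```

```bash
python3 -m inch '[[0,0,0,0,0.004,-0.1,1],[0,0,0,0,0.004,-0.2,1],[0,0,0,0,0.004,-0.3,1],[0,0,0,0,0.004,-0.4,1],[0,0,0,0,0.004,-0.46,1],[0,0,0,0,0.004,-0.5,1],[0,0,0,0,0.004,-0.53,1],[0,0,0,0,0.004,-0.545,1]]'
python3 -m inch '[[0,0,0,0,0,-0.01,1],[0,0,0,0,0,-0.02,1],[0,0,0,0,0,-0.02,0.4],[0,0,0,0,0,-0.02,0],[0,0,0,0,0,-0.02,-0.5],[0,0,0,0,0,-0.02,-1],[0,0,0,0,0,-0.02,-1],[0,0,0,0,0,-0.02,-1]]'
python3 -m inch '[[0,0,0,0,0,0.1,-1],[0,0,0,0,0,0.2,-1],[0,0,0,0,0,0.4,-1],[0,0,0,0,0,0.7,-1],[0,0,0,0,0,1,-1],[0,0,0,0.05,-0.2,1,-1],[0,0,0,0.1,-0.5,1,-1],[0,0,0,0.15,-0.8,1,-1]]'
python3 -m inch '[[0,0,0,0.05,-0.2,0,-1],[0,0,0,0.1,-0.5,0,-1],[0,0,0,0.15,-0.8,0,-1],[0,0,0,0.15,-1,0,-1],[0,0,0,0.15,-1,0,-1],[0,0,0,0.15,-1,0,-1],[0,0,0,0.15,-1,0,-1],[0,0,0,0.15,-1,0,-1]]'
```

```text
time_s: 64.45
tool_pos: [0.4852, 0.0332, 0.0686]
eef_rot: [[-0.984, -0.176, 0.001], [-0.176, 0.984, 0.0], [-0.001, -0.0, -1.0]]
wrist_force: [0.3, 0.5, -1.9]
width: 0.204
gripper_force: 49.6
time_s: 65.45
tool_pos: [0.485, 0.0332, 0.0655]
eef_rot: [[-0.984, -0.176, -0.0], [-0.176, 0.984, 0.0], [-0.0, 0.0, -1.0]]
wrist_force: [-0.7, -0.7, 0.3]
width: 1.0
gripper_force: 0.0
time_s: 66.45
tool_pos: [0.508, -0.0879, 0.2175]
eef_rot: [[-0.984, -0.177, 0.003], [-0.177, 0.984, -0.001], [-0.003, -0.001, -1.0]]
wrist_force: [-0.1, -0.3, 1.4]
width: 1.0
gripper_force: 0.0
time_s: 67.45
tool_pos: [0.5301, -0.2359, 0.2159]
eef_rot: [[-0.984, -0.178, 0.0], [-0.178, 0.984, -0.0], [-0.0, -0.0, -1.0]]
wrist_force: [-0.1, 0.4, -0.1]
width: 0.999
gripper_force: 0.0
```

```bash
python3 -m inch '[[0,0,0,0.03,-0.2,0,-1],[0,0,0,0.07,-0.4,0,-1],[0,0,0,0.117,-0.637,0,-1],[0,0,0,0.117,-0.637,0,-1],[0,0,0,0.117,-0.637,-0.1,-1],[0,0,0,0.117,-0.637,-0.2,-1],[0,0,0,0.117,-0.637,-0.3,-1],[0,0,0,0.117,-0.637,-0.4,-1]]' 50
python3 -m inch '[[0,0,0,0,0,-0.15,-1],[0,0,0,0,0,-0.3,-1],[0,0,0,0,0,-0.45,-1],[0,0,0,0,0,-0.55,-1],[0,0,0,0,0,-0.635,-1],[0,0,0,0,0,-0.635,-1],[0,0,0,0,0,-0.635,-0.5],[0,0,0,0,0,-0.635,0]]'
python3 -m inch '[[0,0,0,0,0,0,0.5],[0,0,0,0,0,0,1],[0,0,0,0,0,0,1],[0,0,0,0,0,0,1],[0,0,0,0,0,0,1],[0,0,0,0,0,0,1],[0,0,0,0,0,0,1],[0,0,0,0,0,0,1]]'
python3 -m inch '[[0,0,0,0,0,0.05,1],[0,0,0,0,0,0.15,1],[0,0,0,0,0,0.3,1],[0,0,0,0,0,0.45,1],[0,0,0,0,0,0.6,1],[0,0,0,0,0,0.6,1],[0,0,0,0,0,0.6,1],[0,0,0,0,0,0.6,1]]'
```

```text
time_s: 68.45
tool_pos: [0.5473, -0.3316, 0.154]
eef_rot: [[-0.984, -0.177, -0.001], [-0.177, 0.984, 0.001], [0.001, 0.001, -1.0]]
wrist_force: [-0.4, 0.2, -0.1]
width: 1.001
gripper_force: 0.0
time_s: 69.45
tool_pos: [0.5482, -0.3328, 0.0615]
eef_rot: [[-0.984, -0.176, 0.002], [-0.176, 0.984, -0.001], [-0.002, -0.002, -1.0]]
wrist_force: [0.4, 0.7, 0.7]
width: 0.604
gripper_force: 0.0
time_s: 70.45
tool_pos: [0.5478, -0.3325, 0.0607]
eef_rot: [[-0.984, -0.176, 0.001], [-0.176, 0.984, -0.0], [-0.001, -0.0, -1.0]]
wrist_force: [-0.0, 1.1, 4.0]
width: 0.199
gripper_force: 54.6
time_s: 71.45
tool_pos: [0.5468, -0.3319, 0.1484]
eef_rot: [[-0.984, -0.176, -0.003], [-0.176, 0.984, 0.002], [0.002, 0.002, -1.0]]
wrist_force: [0.2, 0.6, -2.5]
width: 0.201
gripper_force: 53.7
```

```bash
python3 -m inch '[[0,0,0,-0.02,0.12,0,1],[0,0,0,-0.06,0.32,0,1],[0,0,0,-0.1,0.52,0,1],[0,0,0,-0.13,0.72,0,1],[0,0,0,-0.157,0.917,0,1],[0,0,0,-0.157,0.917,0,1],[0,0,0,-0.157,0.917,0,1],[0,0,0,-0.157,0.917,0,1]]'
python3 -m inch '[[0,0,0,-0.02,0.12,0,1],[0,0,0,-0.06,0.32,0,1],[0,0,0,-0.1,0.52,0,1],[0,0,0,-0.13,0.72,0,1],[0,0,0,-0.157,0.917,0,1],[0,0,0,-0.157,0.917,0,1],[0,0,0,-0.157,0.917,0,1],[0,0,0,-0.157,0.917,0,1]]'
python3 -m inch '[[0,0,0,0,0,-0.1,1],[0,0,0,0,0,-0.2,1],[0,0,0,0,0,-0.3,1],[0,0,0,0,0,-0.4,1],[0,0,0,0,0,-0.46,1],[0,0,0,0,0,-0.5,1],[0,0,0,0,0,-0.53,1],[0,0,0,0,0,-0.54,1]]'
```

```text
time_s: 72.45
tool_pos: [0.524, -0.1953, 0.1501]
eef_rot: [[-0.984, -0.176, -0.0], [-0.176, 0.984, -0.0], [0.0, -0.0, -1.0]]
wrist_force: [-0.6, 0.3, -1.5]
width: 0.2
gripper_force: 53.7
time_s: 73.45
tool_pos: [0.5005, -0.058, 0.1502]
eef_rot: [[-0.985, -0.175, -0.0], [-0.175, 0.985, -0.0], [0.0, -0.0, -1.0]]
wrist_force: [0.3, -0.3, -1.8]
width: 0.203
gripper_force: 53.7
time_s: 74.45
tool_pos: [0.5006, -0.0573, 0.0693]
eef_rot: [[-0.984, -0.176, 0.0], [-0.176, 0.984, 0.0], [-0.0, -0.0, -1.0]]
wrist_force: [0.0, 0.1, -0.7]
width: 0.198
gripper_force: 53.7
```

```bash
python3 -m inch '[[0,0,0,0,0,-0.01,1],[0,0,0,0,0,-0.023,1],[0,0,0,0,0,-0.023,0.4],[0,0,0,0,0,-0.023,0],[0,0,0,0,0,-0.023,-0.5],[0,0,0,0,0,-0.023,-1],[0,0,0,0,0,-0.023,-1],[0,0,0,0,0,-0.023,-1]]'
python3 -m inch '[[0,0,0,0,0,0.1,-1],[0,0,0,0,0,0.2,-1],[0,0,0,0,0,0.4,-1],[0,0,0,0,0,0.7,-1],[0,0,0,0,0,1,-1],[0,0,0,-0.5,0,1,-1],[0,0,0,-0.9,0,1,-1],[0,0,0,-0.9,0,1,-1]]'
python3 - <<'E'
from m import *
for c in ['top','scene']:
    P=cloud(snap(c,c+'_end.png')); print(c)
    B={'redknob':(.08,.1,(.44,.545,-.1,-.005)),'blueknob':(.08,.1,(.43,.53,-.005,.09)),'thick':(.055,.07,(.53,.61,-.075,-.022))}
    for k,v in B.items(): print(k,*(rect(P,*v) or ['-']))
E
python3 gap.py scene
```

```text
time_s: 75.45
tool_pos: [0.5004, -0.0573, 0.0658]
eef_rot: [[-0.984, -0.176, -0.0], [-0.176, 0.984, 0.0], [0.0, 0.0, -1.0]]
wrist_force: [1.1, 0.7, -0.5]
width: 0.994
gripper_force: 0.0
time_s: 76.45
tool_pos: [0.363, -0.057, 0.217]
eef_rot: [[-0.984, -0.175, 0.002], [-0.175, 0.984, -0.001], [-0.002, -0.001, -1.0]]
wrist_force: [0.9, 0.3, 0.6]
width: 0.996
gripper_force: 0.0
top
redknob 52 c [500.6 -56. ] s [18.  17.5] a 15.5 mean [500.4 -55.8] z 90.4
blueknob 49 c [484.8  33.9] s [17.6 17. ] a 15.0 mean [484.6  34. ] z 90.7
thick 221 c [572.  -42.7] s [53.1 33.7] a 13.3 mean [571.6 -42.6] z 59.5
scene
redknob 77 c [500.1 -54.2] s [18.5 19.4] a 14.8 mean [501.6 -52.7] z 89.8
blueknob 81 c [485.3  36.3] s [17.7 17.8] a 8.2 mean [485.9  37.5] z 89.7
thick 271 c [570.7 -41.1] s [54.7 35.5] a 11.7 mean [571.8 -40.5] z 59.1
scene 293 c [-14.1   1.9] s [54.6 20.8] a 89.6 mean [-13.5   3.1] z 59.2
scene 379 c [11.   1.7] s [54.5 27. ] a 89.3 mean [12.   2.7] z 59.2
scene 672 c [0.  1.8] s [54.6 49. ] a 89.6 mean [0.9 2.9] z 59.2
[ 0.36625909 -0.05749086  0.21716909] 100.13765230968268
```

View pics/scene_end.png

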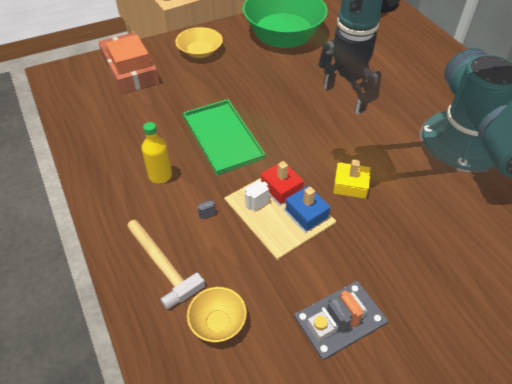

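The scene view shows the tins back on their marks at (283,178) and (307,206), the white packer at (257,196), and both packers seated in the jig at (345,310). I'm handing in.

```bash
python3 -c "
from bench import r
print(r.close_job())"
```

```text
the job is handed in; nothing more can be done
None
```

The job is handed in at about 77 s: the copper and dark steel packers stand fully down in the jig's gap, both tins are back within about 2 mm of their starts, and the white packer, bottle and bowl were left alone; the hand-in returned no verdict.

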